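# Tag the olive jar and turn the sorting carousel to the front

## Robot

A 6-joint arm with a two-finger parallel gripper is mounted at the origin on the work surface. World frame = base frame: x ahead of the robot, y to its left, z up, the work surface at z = 0. Lengths are in m, angles in rad, forces in N, time in s.
With the tool pointing down it reaches from about 0.35 to 0.775 m from the base axis. Payload 5.5 kg.
Tool frame: the origin (TCP) lies at the very end of the fingers, on their centre line; the grasp point (between the pads) lies 19 mm behind it; z points along the fingers, y is the line along which they close (so a half turn about z gives the same grasp; the last joint's range is limited). The gripper opens to 85 mm and grips with 20 to 120 N. Pads are 22 mm wide; open, the fingers measure 114 mm over their backs; the gripper's body (76 mm by 85 mm) begins 54 mm behind the grasp point. The pads swing forward as they close: fully open they stand 13 mm farther back than shut.
Start: joints at [-1.477, 0.313, 0.046, 1.304, 0, 1.431], TCP at [0.133, -0.559, 0.231] pointing down, gripper open.
Joint ranges: [-2.76, 2.76], [-0.86, 1.69], [-1.03, 1.26], [-2.2, 2.34], [-1.47, 1.5], [-3.14, 3.14]. Speed limits (rad/s): [2.57, 2.57, 3.14, 3.14, 3.14, 3.14].

## Interface

Orientations are given as a unit quaternion [w, x, y, z].
In Python, from workcell import env, read_camera, get_calibration gives the robot as it stands.
- The arm moves only by the tool jog_arm, never from a script. Its argument "motion" is one flat list of numbers, 7 for each row, row after row: the shift along the tool's x, y, z as a fraction of full scale, then the turn, a rotation vector about the tool's x, y, z as a fraction of full scale, then the opening, from 0 (shut) to 1 (fully open). In form: [x, y, z, wx, wy, wz, grip, x, y, z, wx, wy, wz, grip, ...]. A call has 1 to 12 rows; each row is the pose to reach, as a shift and turn from the pose commanded when the call began, along the tool's axes at that moment; what a row does not reach only later rows make up. Full scale, the value 1, is 0.2 m for a shift and 90 degrees for a turn. A row lasts 1/8 s, in which the tool goes at most 62.5 mm and 10.7 degrees, less where a joint would pass 70% of its speed; a pose out of reach is approached as far as the arm can. A call with a number of a shift or a turn outside -1 to 1 is refused whole. A call with a gripper value outside its range is refused whole. The fingers move at their own pace and stop on an object; "newtons" is the grip in N (left out, the last holds). Time passes only in rows, so rows that repeat a pose let the fingers close. It gives the time, the measured TCP pose, the force, the opening and the grip force at its end, in the units of the state.
- env.get_state(): the state, without advancing time (a new reading comes with each control period).
- read_camera(name): name is "side" or "top" or "wrist"; returns the picture (400x640x3 uint8, red, green, blue); there is no depth.
- get_calibration(name): a dict with "fx", "fy", "cx", "cy" (pixels), "world_from_camera" (4x4, takes a point from camera to world coordinates). Camera axes: x right, y down, z forward; pixel columns grow to the right and rows downward; lengths in m; the calibration is good to about 2 mm. A picture is of the moment at which its call begins: read the wrist's pose just before it. get_calibration takes no time and is no camera call; for the wrist camera it gives the pose at the moment of the call.
- env.hand_in(): hands the job in; it is judged then, once.
The state is a dict: "clock": time; "joint_pos": joint angles; "qvel": joint speeds; "tau": joint torques, N m; "tcp_pos": TCP position; "orientation": TCP orientation; "wrist_force": force on the tool from outside, world axes, zero at the start; "ft_torque": the same for the moment, N m; "finger_gap": finger opening in m; "grip_force": force on a finger pad.
Only numpy, scipy, OpenCV 4.12 (cv2) and the standard library are available. Lean on these libraries where they do the work, as an engineer would, in place of code of your own. Each camera call takes 0.05 s, during which the arm holds its last target. There are 200 camera calls.

## Task

Hang the steel marker tag by its eye on the carousel peg that stands beside the olive jar (the tall, narrow one) and let the tag drop to the bottom of the peg. Then turn the carousel by a peg until the olive jar faces front, in line with the tongue that sticks out of the base, and finish while still gripping a peg so that the carousel is held still. Do not push the jars or the can, and leave everything around the carousel where it stands.

Things in the scene. Friction and masses are not known exactly. Their poses are not given: they have to be found in the camera images.
- base: fixed black base of the carousel, a low round plate 220 mm across; origin at its centre on the floor panel, on the turning axis (vertical). A tongue 24 mm wide and 10 mm high sticks out at its front to 215 mm from the axis: front is the base's own -x direction.
- deck: plywood turning deck of the carousel, 320 mm across, top 25 mm above the floor panel; origin on the axis at panel height. Turns about the vertical axis up to 3.1 rad either way from its start and stays where it is left (friction about 0.15 N m). A boss 24 mm across, 30 mm high at its centre. Jars stand loose on it and ride along when it is turned smoothly.
- olive_mid (a point): centre (half-way up) of the olive jar: green glass, metal lid, 52 mm across, 85 mm tall, upright on the deck, its top 110 mm above the floor panel, about 50 mm from the axis, in line between the axis and its peg. The other glass jar is squat (62 mm across, 55 mm tall) and the flat can is 64 mm across, 42 mm tall.
- peg1 (a point): top centre of one of the four upright round steel pegs of the deck, 12 mm thick, rising 65 mm from the deck (top 90 mm above the floor panel), 135 mm from the axis, 90 degrees apart. The olive jar's peg is the one nearest to it, about 85 mm from the jar's centre.
- peg2 (a point): top centre of one of the four upright round steel pegs of the deck, 12 mm thick, rising 65 mm from the deck (top 90 mm above the floor panel), 135 mm from the axis, 90 degrees apart. The olive jar's peg is the one nearest to it, about 85 mm from the jar's centre.
- peg3 (a point): top centre of one of the four upright round steel pegs of the deck, 12 mm thick, rising 65 mm from the deck (top 90 mm above the floor panel), 135 mm from the axis, 90 degrees apart. The olive jar's peg is the one nearest to it, about 85 mm from the jar's centre.
- peg4 (a point): top centre of one of the four upright round steel pegs of the deck, 12 mm thick, rising 65 mm from the deck (top 90 mm above the floor panel), 135 mm from the axis, 90 degrees apart. The olive jar's peg is the one nearest to it, about 85 mm from the jar's centre.
- tag_eye (a point): centre of the eye (round hole 24 mm across, right through) in the square 44 mm end plate of the steel marker tag, at half of the 6 mm plate thickness (3 mm above the tag's underside). The tag weighs about 60 g and lies flat on the floor panel. Its x axis points from the eye along the stem to the tab, z up.
- tag_tab (a point): centre of the upright finger tab of the marker tag: 10 mm thick (along the tag's y), 22 mm long (along its x), its top 40 mm above the tag's underside; this point is 22 mm above the underside and 55 mm from the eye along the tag's x. Grip it here across its thickness.
- squat_jar: the squat glass jar on the deck; origin at the centre of its underside. It stands 50 mm from the axis like the others, one of the four places being empty. Do not push it.
- flat_can: the flat can on the deck; origin at the centre of its underside. Do not push it.
- tealight1: bystander: aluminium tealight cup, 39 mm across, 16 mm tall; origin at the centre of its underside
- tealight2: bystander: aluminium tealight cup like the other; origin at the centre of its underside
- punnet: bystander: folded clear plastic berry punnet, 115 by 185 mm, 22 mm high; origin at the centre of its underside
- tag: the whole marker tag; origin on its underside, below the eye's centre; same axes as the eye
- olive_jar: the whole olive jar; origin at the centre of its underside

How it is judged:
On the way, in this order (a step that is already met when the one before it is completed fails the run):
1. the tag hangs by its eye on the olive jar's peg, at its foot and let go, before the jar has been turned to the front (((horizontal distance between tag_eye and peg1 below 0.009 m and horizontal distance between olive_mid and peg1 below 0.105 m) or (horizontal distance between tag_eye and peg2 below 0.009 m and horizontal distance between olive_mid and peg2 below 0.105 m) or (horizontal distance between tag_eye and peg3 below 0.009 m and horizontal distance between olive_mid and peg3 below 0.105 m) or (horizontal distance between tag_eye and peg4 below 0.009 m and horizontal distance between olive_mid and peg4 below 0.105 m)) and height (world z) of tag_eye below 0.045 m and contact force between tag and the fingers below 0.1 N and (y of olive_mid in the frame of base above 0.03 m or y of olive_mid in the frame of base below -0.03 m)), for 0.2 s.
2. the olive jar faces front and the deck is gripped and still (y of olive_mid in the frame of base between -0.012 and 0.012 m and x of olive_mid in the frame of base below -0.03 m and (horizontal distance between the grasp point and peg1 below 0.025 m or horizontal distance between the grasp point and peg2 below 0.025 m or horizontal distance between the grasp point and peg3 below 0.025 m or horizontal distance between the grasp point and peg4 below 0.025 m) and contact force between the fingers and deck above 2 N and angular speed of deck below 0.05 rad/s and angle between olive_mid's own z axis and vertical below 0.15 rad), for 0.2 s.
At the end, for the whole second after the job is handed in: The tag's eye is round the olive jar's peg (within 9 mm, under 45 mm high); the upright olive jar is at the front within 12 mm of the base's front line; the fingers are at a peg (25 mm), press it with over 2 N, and the deck does not turn (under 0.05 rad/s) (all of step 2 and ((horizontal distance between tag_eye and peg1 below 0.009 m and horizontal distance between olive_mid and peg1 below 0.105 m) or (horizontal distance between tag_eye and peg2 below 0.009 m and horizontal distance between olive_mid and peg2 below 0.105 m) or (horizontal distance between tag_eye and peg3 below 0.009 m and horizontal distance between olive_mid and peg3 below 0.105 m) or (horizontal distance between tag_eye and peg4 below 0.009 m and horizontal distance between olive_mid and peg4 below 0.105 m)) and height (world z) of tag_eye below 0.045 m and contact force between tag and the fingers below 0.1 N); the arm keeps its last pose, push and grip.
It fails at once if a jar or the can on the carousel is pushed by the robot (over 4 N) or tipped (contact force between any of the arm, the fingers and olive_jar above 4 N or angle between any of olive_mid, squat_jar, flat_can's own z axis and vertical above 0.4 rad or contact force between any of the arm, the fingers and squat_jar above 4 N or contact force between any of the arm, the fingers and flat_can above 4 N).
It fails at once if a thing around the carousel is moved more than 30 mm (distance of any of tealight1, tealight2, punnet from where it was at the start of the episode above 0.03 m).
It also fails if it takes over 64 s, if anything falls off the work surface, if the arm or the gripper's body presses on something with over 40 N, if the wrist force passes 120 N, or if a joint passes its speed limit or range.

## Working session

There is one attempt and no reset: what is moved stays moved. The work goes in short steps, Python scripts to look and compute and a tool call to move; the robot and the scene stay as the last step left them, time stands still between calls to the robot, and variables do not carry over. Pictures are saved under pics/ and viewed, at most 10 in all, crops included, and the job is handed in when it is done.

Besides the shell and the picture viewer there is one more tool, called after "Request:" by a JSON object that holds its "method" and its "body", one argument or row to a line. jog_arm: Moves the arm, as the interface text tells. Shift numbers are shares of 0.2 m and turn numbers shares of 90 degrees, none past 1 either way. Its arguments: {"type":"object","properties":{"motion":{"type":"array","items":{"type":"number"}},"newtons":{"type":"number"}},"required":["motion"]}

```bash
mkdir -p pics
python3 - <<'E'
from workcell import env, read_camera, get_calibration
import cv2, numpy as np
s=env.get_state(); print(s)
for n in ["top","side"]:
    im=read_camera(n); cv2.imwrite(f"pics/{n}0.png",im[:,:,::-1]); c=get_calibration(n)
    print(n,c["fx"],c["fy"],c["cx"],c["cy"],np.round(c["world_from_camera"],4).tolist())
E
```

```text
{'clock': 0.0, 'joint_pos': array([-1.47659781e+00,  3.13997349e-01,  4.50013868e-02,  1.30358069e+00,
        4.85898287e-06,  1.43120563e+00]), 'qvel': array([ 0.00024119, -0.00085193, -0.00097924, -0.00110717,  0.00053339,
        0.00011202]), 'tau': array([-2.37613443e-03, -4.80624712e+01,  2.98537266e+01,  1.94753014e-02,
       -5.88799708e-05,  7.10987791e-06]), 'tcp_pos': array([ 0.13315815, -0.55886408,  0.23041975]), 'orientation': array([-8.89876608e-04,  9.93175208e-01,  1.16628525e-01,  2.26303085e-05]), 'wrist_force': array([-0.33243412,  0.27006493,  0.17879844]), 'ft_torque': array([-0.01823655, -0.04151428, -0.00023758]), 'grip_force': 0.0, 'finger_gap': 0.08531959203796377}
top 396.957895328163 396.957895328163 329.83668210531084 198.1562878386561 [[-0.0137, -0.9899, 0.1408, 0.4195], [-0.9994, 0.018, 0.0298, 0.0256], [-0.032, -0.1403, -0.9896, 0.9778], [0.0, 0.0, 0.0, 1.0]]
side 423.13985963543894 423.13985963543894 318.01429024881816 200.3048285526368 [[-0.9945, -0.0749, 0.0728, 0.4391], [-0.1044, 0.6971, -0.7093, 0.79], [0.0024, -0.713, -0.7011, 0.8506], [0.0, 0.0, 0.0, 1.0]]
```

View pics/top0.png

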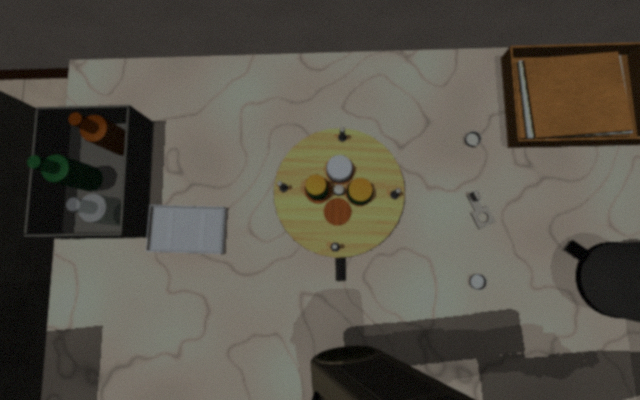

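View pics/side0.png

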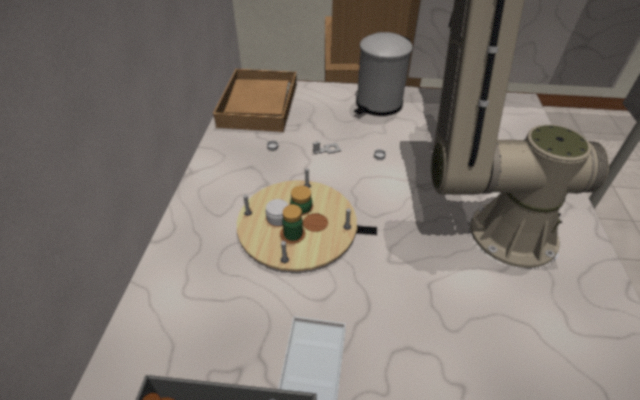

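Run:
```python
import cv2,numpy as np
t=cv2.imread("pics/top0.png");s=cv2.imread("pics/side0.png")
a=cv2.resize(t[120:290,265:500],None,fx=3.4,fy=3.4,interpolation=cv2.INTER_CUBIC)[:590]
b=cv2.resize(s[130:280,225:400],None,fx=4,fy=4,interpolation=cv2.INTER_CUBIC)
cv2.imwrite("pics/tc.png",np.clip(a*1.6,0,255));cv2.imwrite("pics/sc.png",np.clip(b*1.6,0,255))
```

```text
[ WARN:0@0.061] global loadsave.cpp:1063 imwrite_ Unsupported depth image for selected encoder is fallbacked to CV_8U.
```

View pics/tc.png

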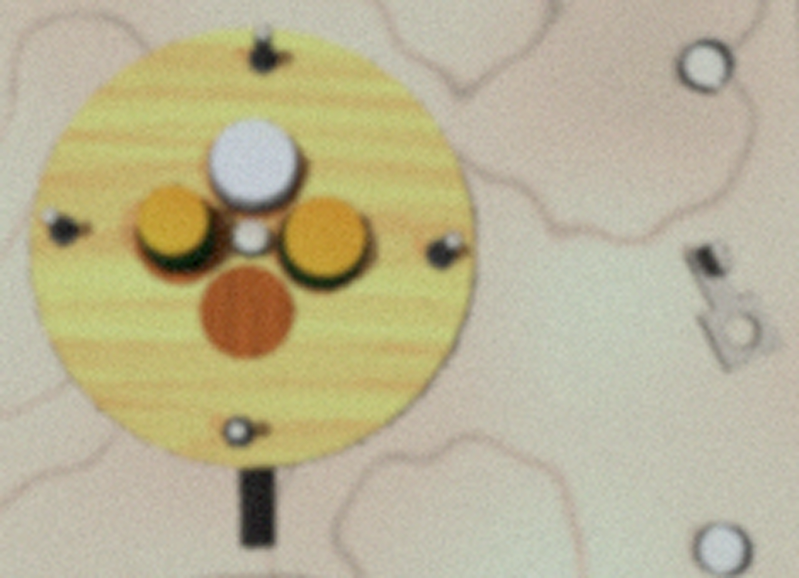

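View pics/sc.png

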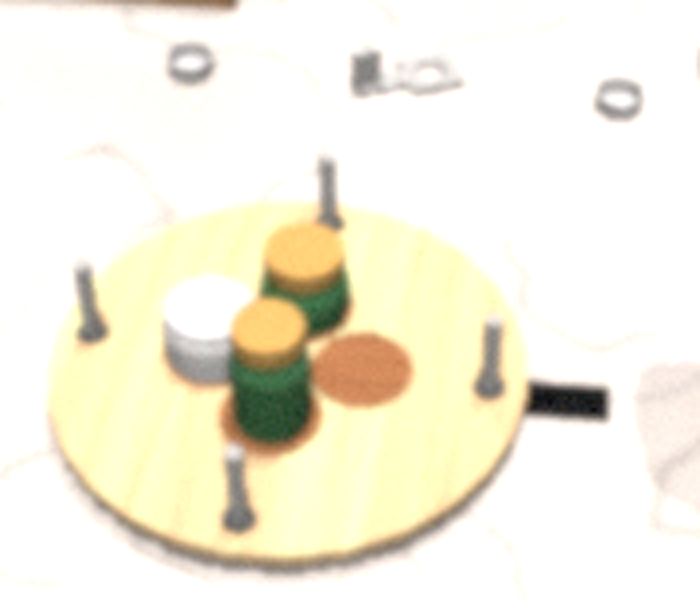

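```bash
cat > h.py <<'E'
import numpy as np,cv2
from workcell import get_calibration
def ray(n,p,c=None):
    c=c or get_calibration(n); T=np.array(c["world_from_camera"])
    d=T[:3,:3]@[(p[0]-c["cx"])/c["fx"],(p[1]-c["cy"])/c["fy"],1]
    return T[:3,3],d/np.linalg.norm(d)
def onz(n,p,z,c=None):
    o,d=ray(n,p,c); return o+d*(z-o[2])/d[2]
def tri(p,q):
    A=np.zeros((3,3));b=np.zeros(3);R=[ray("top",p),ray("side",q)]
    for o,d in R:
        M=np.eye(3)-np.outer(d,d);A+=M;b+=M@o
    x=np.linalg.solve(A,b); return x,[np.linalg.norm(np.cross(x-o,d)) for o,d in R][0]
E
python3 - <<'E'
from h import *
T=lambda x,y:(x/3.4+265,y/3.4+120); S=lambda x,y:(x/4+225,y/4+130)
for n,t,s in [("pegL",(50,216),(235,452)),("pegFar",(263,33),(83,268)),("pegR",(453,242),(326,160)),("pegFront",(240,427),(493,322)),("eye",(740,328),(432,75)),("tabtop",(721,255),(365,56)),("olive lid",(173,220),(270,325)),("squat lid",(323,236),(304,250)),("boss",(251,237),(251,237)),("tl1",(707,65),(190,62)),("tl2",(722,549),(619,98))]:
    x,e=tri(T(*t),S(*s)); print(n,x.round(4),round(e,4), "h.09:",onz("top",T(*t),.09).round(4),"z0",onz("top",T(*t),0.003).round(4)[:2])
im=cv2.imread("pics/top0.png");hsv=cv2.cvtColor(im,cv2.COLOR_BGR2HSV)
m=((hsv[...,0]>15)&(hsv[...,0]<40)&(hsv[...,1]>75)).astype(np.uint8);m[:, :250]=0;m[:,430:]=0;m[:110]=0;m[275:]=0
m=cv2.morphologyEx(m,cv2.MORPH_OPEN,np.ones((3,3)))
c=max(cv2.findContours(m,0,1)[0],key=cv2.contourArea);hull=cv2.convexHull(c)
for z in(.025,.03,.035):
    P=np.array([onz("top",p[0],z)[:2] for p in hull],np.float32); print(z,cv2.fitEllipse(P))
for q in [(247,545),(272,545),(242,470),(275,470)]: print("tongue",onz("top",T(*q),.01))
for q in [(607,388),(605,418),(530,390),(530,412)]: print("tongue side",onz("side",S(*q),.01))
E
```

```text
pegL [0.5827 0.1669 0.0863] 0.0004 h.09: [0.5816 0.1663 0.09  ] z0 [0.5975 0.18  ]
pegFar [0.7075 0.0211 0.0828] 0.0001 h.09: [0.7053 0.0211 0.09  ] z0 [0.7333 0.0207]
pegR [ 0.5617 -0.1032  0.0827] 0.0016 h.09: [ 0.5589 -0.1021  0.09  ] z0 [ 0.5726 -0.1146]
pegFront [0.4392 0.0411 0.0823] 0.0002 h.09: [0.4392 0.041  0.09  ] z0 [0.4411 0.0425]
eye [ 0.5054 -0.3186 -0.0025] 0.0015 h.09: [ 0.4986 -0.2862  0.09  ] z0 [ 0.5064 -0.3167]
tabtop [ 0.5565 -0.2984  0.0273] 0.0006 h.09: [ 0.547  -0.2771  0.09  ] z0 [ 0.5595 -0.3067]
olive lid [0.5742 0.0825 0.1072] 0.0 h.09: [0.5773 0.0836 0.09  ] z0 [0.5928 0.0893]
squat lid [ 0.567  -0.0168  0.0773] 0.0004 h.09: [ 0.5646 -0.0162  0.09  ] z0 [ 0.5788 -0.0203]
boss [0.5756 0.0322 0.1301] 0.0171 h.09: [0.5648 0.0317 0.09  ] z0 [0.579  0.0323]
tl1 [ 0.7015 -0.3054  0.0042] 0.0008 h.09: [ 0.6759 -0.2762  0.09  ] z0 [ 0.701  -0.3057]
tl2 [ 0.3519 -0.2926  0.0067] 0.0003 h.09: [ 0.3575 -0.2653  0.09  ] z0 [ 0.3514 -0.2938]
0.025 ((0.5715724229812622, 0.032761380076408386), (0.31646814942359924, 0.31786420941352844), 129.89158630371094)
0.03 ((0.5707746148109436, 0.032723695039749146), (0.3148074150085449, 0.31619614362716675), 129.89210510253906)
0.035 ((0.569976806640625, 0.0326860174536705), (0.3131466805934906, 0.31452807784080505), 129.89161682128906)
tongue [0.35845576 0.03873727 0.01      ]
tongue [0.35825134 0.02116234 0.01      ]
tongue [0.41066898 0.04142511 0.01      ]
tongue [0.41035668 0.01804707 0.01      ]
tongue side [0.3602098 0.023768  0.01     ]
tongue side [0.36135656 0.05037084 0.01      ]
tongue side [0.41114123 0.03101687 0.01      ]
tongue side [0.41040207 0.05039658 0.01      ]
```

Request:
{"method": "jog_arm", "body": {
  "motion": [0.3, -0.12, 0, 0, 0, 0, 1, 0.6, -0.24, 0, 0, 0, 0, 1, 0.9, -0.38, 0, 0, 0, 0, 1, 1, -0.4, 0, 0, 0, 0, 1, 1, -0.4, 0, 0, 0, 0, 1],
  "newtons": 40
}}

```text
clock: 0.72
tcp_pos: [0.3107, -0.4338, 0.231]
orientation: [-0.0, 0.993, 0.119, -0.0]
wrist_force: [-0.0, -0.4, 0.4]
finger_gap: 0.0853
grip_force: 0.0
```

Run:
```python
from workcell import env,get_calibration
import numpy as np
s=env.get_state();print(s["clock"],np.degrees(s["joint_pos"]).round(1),s["tcp_pos"],s["orientation"]);print(get_calibration("wrist"))
```

```text
0.725 [-63.   13.4  -3.6  73.1   0.  103.4] [ 0.31069035 -0.43376126  0.2310313 ] [-2.92709609e-04  9.92946351e-01  1.18564118e-01 -9.63657210e-05]
{'fx': 322.4534496049747, 'fy': 322.4534496049747, 'cx': 317.87034631929566, 'cy': 195.69090132810604, 'world_from_camera': array([[ 2.34950646e-01, -9.38575330e-01, -2.52734138e-01,
         3.72985448e-01],
       [-9.72006996e-01, -2.27075701e-01, -6.03243418e-02,
        -4.19501329e-01],
       [-7.70842639e-04,  2.59832593e-01, -9.65653369e-01,
         3.74147905e-01],
       [ 0.00000000e+00,  0.00000000e+00,  0.00000000e+00,
         1.00000000e+00]])}
```

Request:
{"method": "jog_arm", "body": {
  "motion": [1, -0.26, 0, 0, 0, -1, 1, 1, -0.26, 0, 0, 0, -1, 1, 1, -0.26, 0, 0, 0, -1, 1, 1, -0.26, 0, 0, 0, -1, 1, 1, -0.26, 0, 0, 0, -1, 1, 1, -0.26, 0, 0, 0, -1, 1, 1, -0.26, 0, 0, 0, -1, 1, 1, -0.26, 0, 0, 0, -1, 1, 1, -0.26, 0, 0, 0, -1, 1]
}}

```text
clock: 1.85
tcp_pos: [0.4908, -0.3396, 0.2308]
orientation: [-0.0, 0.619, 0.785, -0.0]
wrist_force: [-0.6, 0.3, -0.2]
finger_gap: 0.0852
grip_force: 0.0
```

Request:
{"method": "jog_arm", "body": {
  "motion": [0.1, 0.36, 0, 0, 0, -1, 1, 0.1, 0.36, 0, 0, 0, -1, 1, 0.1, 0.36, 0, 0, 0, -1, 1, 0.1, 0.36, 0, 0, 0, -1, 1, 0.1, 0.36, 0, 0, 0, -1, 1, 0.1, 0.36, 0, 0, 0, -1, 1, 0.1, 0.36, 0, 0, 0, -1, 1, 0.1, 0.36, 0, 0, 0, -1, 1, 0.1, 0.36, 0, 0, 0, -1, 1]
}}

```text
clock: 2.98
tcp_pos: [0.5562, -0.3036, 0.2307]
orientation: [-0.001, -0.117, 0.993, 0.0]
wrist_force: [-0.1, 0.1, -1.0]
finger_gap: 0.0854
grip_force: 0.0
```

Run:
```python
from workcell import env,get_calibration,read_camera
import numpy as np,cv2,pickle
s=env.get_state();c=get_calibration("wrist");im=read_camera("wrist")
pickle.dump(c,open("c1.pkl","wb"));cv2.imwrite("pics/w1.png",im[:,:,::-1])
print(s["clock"],np.degrees(s["joint_pos"]).round(1),s["tcp_pos"],s["orientation"])
```

```text
2.975 [-35.9  24.8  12.5  77.8  -0.  -49.4] [ 0.556234   -0.30364041  0.23069576] [-5.23103237e-04 -1.17430785e-01  9.93080927e-01  9.35577815e-05]
```

View pics/w1.png

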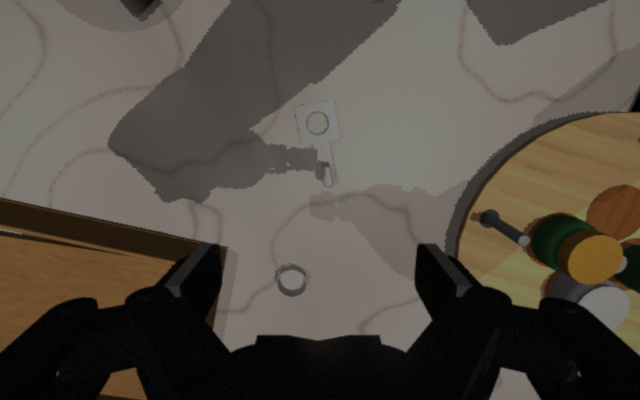

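Run:
```python
import cv2,numpy as np
a=cv2.imread("pics/w1.png")[90:200,280:360]
a=cv2.convertScaleAbs(cv2.resize(a,None,fx=5,fy=5,interpolation=cv2.INTER_CUBIC),alpha=1.8)
cv2.imwrite("pics/w1c.png",a)
```

```text
(no output)
```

View pics/w1c.png

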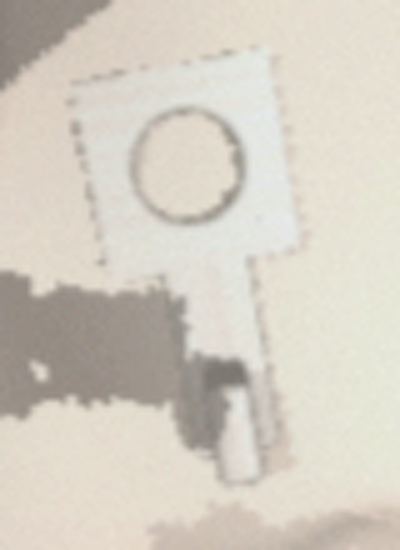

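Run:
```python
from h import *;import pickle
c=pickle.load(open("c1.pkl","rb"))
# plate corners etc. filled after view; first estimates
for n,p,z in [("eye",(317.5,123),.006),("tab",(328,178),.04)]: print(n,onz("wrist",p,z,c))
```

```text
eye [ 0.50514177 -0.31691468  0.006     ]
tab [ 0.55647684 -0.29322868  0.04      ]
```

Run:
```python
from h import *;import pickle
c=pickle.load(open("c1.pkl","rb"))
f=lambda x,y,z:onz("wrist",(x/5+280,y/5+90),z,c)[:2]
P=[f(*p,.006) for p in [(72,84),(270,48),(303,247),(104,265)]]
e=f(188,165,.006);t=f(239,436,.04)
print(e,np.mean(P,0),t)
d=(P[2]+P[3]-P[0]-P[1])/2;g=(P[1]+P[2]-P[0]-P[3])/2
for v in (d,g,t-e): print(np.linalg.norm(v),np.degrees(np.arctan2(v[1],v[0])))
```

```text
[ 0.50511586 -0.31680636] [ 0.50460856 -0.31709095] [ 0.55569064 -0.29364086]
0.04189603474404505 23.422401211859395
0.04458585071918581 110.94314921505985
0.055627765956027884 24.609883653723365
```

Request:
{"method": "jog_arm", "body": {
  "motion": [-0.008, 0.044, 0.3, 0, 0, -0.106, 0.6, -0.008, 0.044, 0.6, 0, 0, -0.106, 0.6, -0.008, 0.044, 0.9, 0, 0, -0.106, 0.6, -0.008, 0.044, 1, 0, 0, -0.106, 0.6, -0.008, 0.044, 1, 0, 0, -0.106, 0.6]
}}

```text
clock: 3.65
tcp_pos: [0.5544, -0.2931, 0.0287]
orientation: [-0.002, -0.198, 0.98, 0.002]
wrist_force: [0.2, -0.3, -0.2]
finger_gap: 0.051
grip_force: 0.0
```

Request:
{"method": "jog_arm", "body": {
  "motion": [0, 0, 0.06, 0, 0, 0, 0.6, 0, 0, 0.12, 0, 0, 0, 0.6, 0, 0, 0.12, 0, 0, 0, 0, 0, 0, 0.12, 0, 0, 0, 0, 0, 0, 0.12, 0, 0, 0, 0, 0, 0, 0.12, 0, 0, 0, 0, 0, 0, 0.12, 0, 0, 0, 0, 0, 0, 0.12, 0, 0, 0, 0]
}}

```text
clock: 4.65
tcp_pos: [0.5571, -0.2935, 0.0079]
orientation: [0.0, -0.199, 0.98, -0.0]
wrist_force: [0.4, 0.4, 3.6]
finger_gap: 0.0094
grip_force: 41.1
```

Request:
{"method": "jog_arm", "body": {
  "motion": [0, 0, -0.25, 0, 0, 0, 0, 0, 0, -0.5, 0, 0, 0, 0, 0, 0, -0.75, 0, 0, 0, 0, 0, 0, -1, 0, 0, 0, 0, -0.16, 0.24, -1, 0, 0, 0, 0, -0.32, 0.48, -1, 0, 0, 0, 0, -0.48, 0.72, -1, 0, 0, 0, 0, -0.634, 0.968, -1, 0, 0, 0, 0, -0.634, 0.968, -1, 0, 0, 0, 0]
}}

```text
clock: 5.78
tcp_pos: [0.5978, -0.0613, 0.2069]
orientation: [-0.0, -0.202, 0.979, 0.001]
wrist_force: [-0.3, -1.5, -1.8]
finger_gap: 0.0097
grip_force: 40.5
```

Request:
{"method": "jog_arm", "body": {
  "motion": [-0.16, 0.24, 0, 0, 0, 0.08, 0, -0.32, 0.48, 0, 0, 0, 0.16, 0, -0.48, 0.72, 0, 0, 0, 0.24, 0, -0.634, 0.968, 0, 0, 0, 0.304, 0, -0.634, 0.968, 0, 0, 0, 0.304, 0, -0.634, 0.968, 0, 0, 0, 0.304, 0]
}}

```text
clock: 6.52
tcp_pos: [0.6392, 0.1614, 0.2066]
orientation: [-0.001, 0.038, 0.999, -0.0]
wrist_force: [-0.4, -0.2, 0.6]
finger_gap: 0.0098
grip_force: 40.4
```

Run:
```python
from workcell import env,get_calibration,read_camera
import numpy as np,cv2,pickle
s=env.get_state();c=get_calibration("wrist");im=read_camera("wrist")
pickle.dump(c,open("c2.pkl","wb"));cv2.imwrite("pics/w2.png",im[:,:,::-1])
print(s["clock"],np.degrees(s["joint_pos"]).round(1),s["tcp_pos"],s["orientation"],s["finger_gap"],s["grip_force"],np.abs(s["qvel"]).max())
```

```text
6.525 [ 7.2 28.1 14.3 76.3 -0.  11.6] [0.63917894 0.1613846  0.20658607] [-5.49516498e-04  3.83483020e-02  9.99264160e-01 -4.94116157e-04] 0.009759746140250035 40.449804067611694 0.026263593056314514
```

View pics/w2.png

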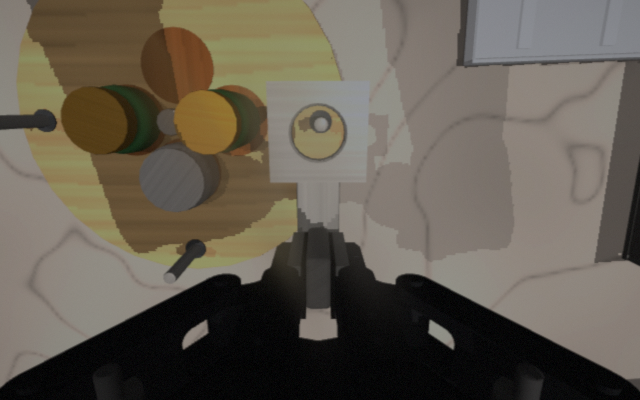

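Run:
```python
from h import *;import pickle
c=pickle.load(open("c2.pkl","rb"))
im=cv2.imread("pics/w2.png");hsv=cv2.cvtColor(im,cv2.COLOR_BGR2HSV)
m=(hsv[...,1]<60)&(hsv[...,2]>80);r=m[70:190,260:375].astype(np.uint8)
h=cv2.morphologyEx(1-r,cv2.MORPH_OPEN,np.ones((3,3)))
for k in cv2.findContours(h,1,1)[0]:
    (x,y),q=cv2.minEnclosingCircle(k)
    if 20<q<40: print("hole",x+260,y+70,q, cv2.fitEllipse(k)); e=(x+260,y+70)
roi=cv2.cvtColor(im,cv2.COLOR_BGR2GRAY)[112:136,308:334];s=hsv[112:136,308:334,1]
k=(s<60)&(roi>110);ys,xs=np.nonzero(k);print("pegtop",xs.mean()+308,ys.mean()+112,len(xs))
p=onz("wrist",(xs.mean()+308,ys.mean()+112),.09,c)
print(p, onz("wrist",(321,123.5),.09,c), "eye",[onz("wrist",(318,132),z,c).round(4) for z in(.1987,.2047)])
for q in [(168,279),(44,121)]: print("pegs",onz("wrist",q,.09 if q[0]==168 else .09,c))
print("olive",onz("wrist",(205,122),.11,c),"squat",onz("wrist",(97,119),.08,c))
```

```text
hole 317.3409080505371 131.8636360168457 26.707237243652344 ((57.63388442993164, 61.89788055419922), (51.86784362792969, 52.45664978027344), 14.260689735412598)
pegtop 320.72463768115944 123.96376811594203 138
[0.58368329 0.16662048 0.09      ] [0.58334455 0.16686315 0.09      ] eye [array([0.5829, 0.1646, 0.1987]), array([0.5825, 0.1647, 0.2047])]
pegs [0.70831107 0.02020547 0.09      ]
pegs [ 0.56465043 -0.05009993  0.09      ]
olive [0.57502789 0.08291361 0.11      ] squat [ 0.56609121 -0.01482069  0.08      ]
```

Request:
{"method": "jog_arm", "body": {
  "motion": [-0.003, 0.009, 0.2, 0, 0, 0, 0, -0.003, 0.009, 0.4, 0, 0, 0, 0, -0.003, 0.009, 0.55, 0, 0, 0, 0, -0.003, 0.009, 0.65, 0, 0, 0, 0, -0.003, 0.009, 0.75, 0, 0, 0, 0, -0.003, 0.009, 0.82, 0, 0, 0, 0, -0.003, 0.009, 0.855, 0, 0, 0, 0, -0.003, 0.009, 0.855, 0, 0, 0, 0]
}}

```text
clock: 7.58
tcp_pos: [0.64, 0.1633, 0.0361]
orientation: [-0.0, 0.039, 0.999, -0.0]
wrist_force: [-0.0, 0.5, -0.9]
finger_gap: 0.0095
grip_force: 40.5
```

Request:
{"method": "jog_arm", "body": {
  "motion": [0, 0, 0, 0, 0, 0, 0.4, 0, 0, 0, 0, 0, 0, 0.4, 0, 0, 0, 0, 0, 0, 0.4, 0, 0, 0, 0, 0, 0, 0.4, 0, 0, -0.1, 0, 0, 0, 0.4, 0, 0, -0.25, 0, 0, 0, 0.4, 0, 0, -0.5, 0, 0, 0, 0.4, 0, 0, -0.75, 0, 0, 0, 0.4, 0, 0, -0.85, 0, 0, 0, 0.4, 0, 0, -0.85, 0, 0, 0, 0.4, 0, 0, -0.85, 0, 0, 0, 0.4]
}}

```text
clock: 8.95
tcp_pos: [0.6394, 0.1638, 0.2048]
orientation: [-0.001, 0.039, 0.999, -0.0]
wrist_force: [-0.1, 0.1, 0.2]
finger_gap: 0.0338
grip_force: 0.0
```

Run:
```python
from workcell import env,get_calibration,read_camera
import numpy as np,cv2,pickle
s=env.get_state();c=get_calibration("wrist");im=read_camera("wrist")
pickle.dump(c,open("c3.pkl","wb"));cv2.imwrite("pics/w3.png",im[:,:,::-1]);cv2.imwrite("pics/top3.png",read_camera("top")[:,:,::-1])
print(s["clock"],np.degrees(s["joint_pos"]).round(1),s["tcp_pos"],s["orientation"],s["finger_gap"])
```

```text
8.95 [ 7.4 28.2 14.3 76.2 -0.  11.8] [0.63943095 0.16382785 0.20480608] [-9.73220516e-04  3.85717208e-02  9.99255335e-01 -2.25870450e-04] 0.03382128468008854
```

View pics/w3.png

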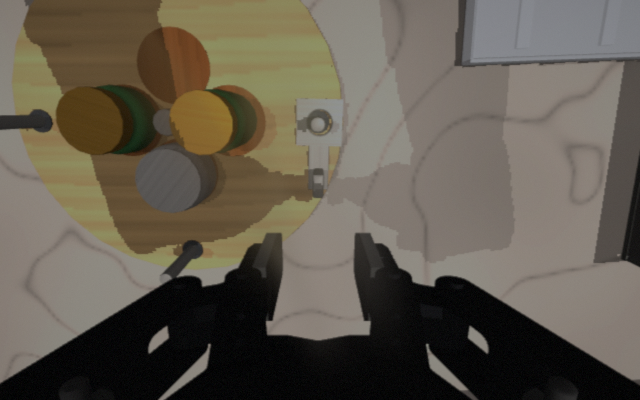

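Request:
{"method": "jog_arm", "body": {
  "motion": [-0.13, -0.23, 0, 0, 0, 0, 0.7, -0.26, -0.46, 0, 0, 0, 0, 0.7, -0.39, -0.688, 0, 0, 0, 0, 0.7, -0.39, -0.688, 0.1, 0, 0, 0, 0.7, -0.39, -0.688, 0.3, 0, 0, 0, 0.7, -0.39, -0.688, 0.5, 0, 0, 0, 0.7, -0.39, -0.688, 0.7, 0, 0, 0, 0.7, -0.39, -0.688, 0.76, 0, 0, 0, 0.7, -0.39, -0.688, 0.76, 0, 0, 0, 0.7]
}}

```text
clock: 10.18
tcp_pos: [0.7063, 0.0208, 0.0531]
orientation: [-0.001, 0.039, 0.999, 0.0]
wrist_force: [-0.1, 0.3, 0.4]
finger_gap: 0.0596
grip_force: 0.0
```

Request:
{"method": "jog_arm", "body": {
  "motion": [0, 0, 0, 0, 0, 0, 0, 0, 0, 0, 0, 0, 0, 0, 0, 0, 0, 0, 0, 0, 0, 0, 0, 0, 0, 0, 0, 0, 0, 0, 0, 0, 0, 0, 0, 0, 0, 0, 0, 0, 0, 0, 0, 0, 0, 0, 0, 0, 0],
  "newtons": 30
}}

```text
clock: 11.05
tcp_pos: [0.7083, 0.0207, 0.056]
orientation: [0.001, 0.039, 0.999, -0.0]
wrist_force: [-0.2, -0.0, 5.5]
finger_gap: 0.011
grip_force: 29.3
```

Request:
{"method": "jog_arm", "body": {
  "motion": [0, 0.012, 0, 0, 0, -0.011, 0, 0.001, 0.041, 0, 0, 0, -0.039, 0, 0.004, 0.076, 0, 0, 0, -0.072, 0, 0.009, 0.111, 0, 0, 0, -0.106, 0, 0.016, 0.146, 0, 0, 0, -0.139, 0, 0.025, 0.18, 0, 0, 0, -0.172, 0, 0.035, 0.214, 0, 0, 0, -0.206, 0, 0.047, 0.247, 0, 0, 0, -0.239, 0, 0.061, 0.28, 0, 0, 0, -0.272, 0, 0.076, 0.312, 0, 0, 0, -0.306, 0, 0.09, 0.338, 0, 0, 0, -0.333, 0, 0.1, 0.353, 0, 0, 0, -0.35, 0]
}}

```text
clock: 12.55
tcp_pos: [0.6948, 0.093, 0.0561]
orientation: [0.002, -0.235, 0.972, -0.001]
wrist_force: [3.5, 0.9, 5.5]
finger_gap: 0.011
grip_force: 29.4
```

Request:
{"method": "jog_arm", "body": {
  "motion": [0, 0.012, 0, 0, 0, -0.011, 0, 0.001, 0.041, 0, 0, 0, -0.039, 0, 0.004, 0.076, 0, 0, 0, -0.072, 0, 0.009, 0.111, 0, 0, 0, -0.106, 0, 0.016, 0.146, 0, 0, 0, -0.139, 0, 0.025, 0.18, 0, 0, 0, -0.172, 0, 0.035, 0.214, 0, 0, 0, -0.206, 0, 0.047, 0.247, 0, 0, 0, -0.239, 0, 0.061, 0.28, 0, 0, 0, -0.272, 0, 0.076, 0.312, 0, 0, 0, -0.306, 0, 0.09, 0.338, 0, 0, 0, -0.333, 0, 0.1, 0.353, 0, 0, 0, -0.35, 0]
}}

```text
clock: 14.05
tcp_pos: [0.6447, 0.1476, 0.0561]
orientation: [0.003, -0.49, 0.872, -0.0]
wrist_force: [3.8, 3.1, 6.1]
finger_gap: 0.0109
grip_force: 29.5
```

Request:
{"method": "jog_arm", "body": {
  "motion": [0, 0.012, 0, 0, 0, -0.011, 0, 0.001, 0.041, 0, 0, 0, -0.039, 0, 0.004, 0.076, 0, 0, 0, -0.072, 0, 0.009, 0.111, 0, 0, 0, -0.106, 0, 0.016, 0.146, 0, 0, 0, -0.139, 0, 0.025, 0.18, 0, 0, 0, -0.172, 0, 0.035, 0.214, 0, 0, 0, -0.206, 0, 0.047, 0.247, 0, 0, 0, -0.239, 0, 0.061, 0.28, 0, 0, 0, -0.272, 0, 0.076, 0.312, 0, 0, 0, -0.306, 0, 0.09, 0.338, 0, 0, 0, -0.333, 0, 0.1, 0.353, 0, 0, 0, -0.35, 0]
}}

```text
clock: 15.55
tcp_pos: [0.5736, 0.1674, 0.056]
orientation: [-0.002, 0.708, -0.706, 0.001]
wrist_force: [2.7, 4.3, 6.5]
finger_gap: 0.0112
grip_force: 29.7
```

Run:
```python
from workcell import env,read_camera
import cv2,numpy as np
s=env.get_state();print(s)
t=read_camera("top")[:,:,::-1];u=read_camera("side")[:,:,::-1]
a=cv2.resize(t[110:300,250:450],(400,380));b=cv2.resize(u[150:290,220:400],(400,311))
o=np.zeros((380,800,3),np.uint8);o[:,:400]=a;o[:311,400:]=b
cv2.imwrite("pics/end.png",cv2.convertScaleAbs(o,alpha=1.6));cv2.imwrite("pics/top4.png",t)
```

```text
{'clock': 15.55, 'joint_pos': array([ 0.14889876,  0.45821593, -0.18614271,  0.92211888,  0.00169402,
       -1.42572739]), 'qvel': array([ 0.00424336, -0.04507292, -0.07534282, -0.03025377,  0.0018679 ,
       -0.20220307]), 'tau': array([ -1.82327617, -47.83393979,  22.54403651,   0.91028318,
        -0.95678385,   0.27414207]), 'tcp_pos': array([0.57355366, 0.16744755, 0.05598823]), 'orientation': array([-2.23884089e-03,  7.08458914e-01, -7.05748246e-01,  6.06651275e-04]), 'wrist_force': array([2.7219    , 4.32206247, 6.50379601]), 'ft_torque': array([ 0.65654637, -0.18800201,  0.07163657]), 'grip_force': 29.722334146499634, 'finger_gap': 0.011186152882128224}
```

View pics/end.png

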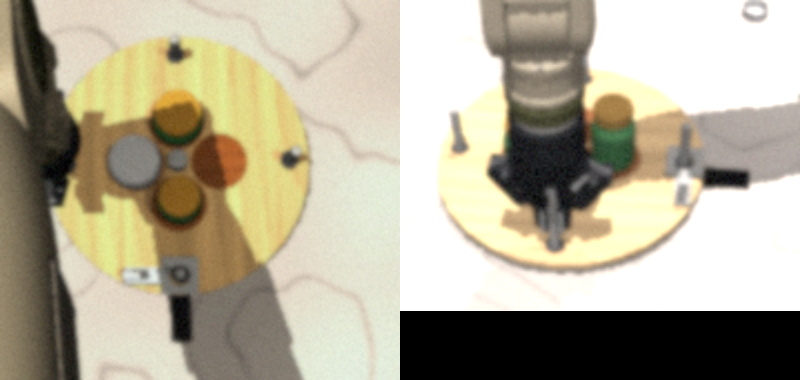

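Request:
{"method": "jog_arm", "body": {
  "motion": [0, 0, 0, 0, 0, 0, 0, 0, 0, 0, 0, 0, 0, 0, 0, 0, 0, 0, 0, 0, 0, 0, 0, 0, 0, 0, 0, 0]
}}

```text
clock: 16.15
tcp_pos: [0.5731, 0.1674, 0.056]
orientation: [-0.002, 0.708, -0.706, 0.0]
wrist_force: [-0.2, 4.4, 9.9]
finger_gap: 0.0109
grip_force: 29.8
```

Run:
```python
from h import *
from workcell import env
f=lambda x,y,z:onz("top",(x/2+250,y/2+110),z).round(4)[:2]
print("olive",f(179,196,.11),"tongue",f(180,338,.01),f(181,300,.01),"eye",f(181,273,.03),"pegtop",f(179,270,.09),"axis .5722 .0316")
s=env.get_state();print(s["clock"],s["qvel"].round(3),s["wrist_force"],s["grip_force"],s["tcp_pos"])
```

```text
olive [0.5207 0.0307] tongue [0.3614 0.0331] [0.4063 0.0311] eye [0.4382 0.0304] pegtop [0.4404 0.0323] axis .5722 .0316
16.15 [-0.002 -0.001  0.     0.002 -0.     0.003] [-0.19819349  4.35275548  9.9042149 ] 29.849620163440704 [0.57311207 0.16741197 0.05600081]
```

Olive jar is within about 1–2 mm of the front line, the eye is round its peg, and the arm is still with about 30 N grip.

```bash
python3 -c "
from workcell import env
print(env.hand_in())"
```

```text
the job is handed in; nothing more can be done
None
```

I hung the tag on the olive jar's peg, resting on the deck. I then turned the carousel until the jar measured within about 2 mm of the front line, and handed the job in at 16 s with the arm still holding a peg at about 30 N; the hand-in returned no verdict.

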